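Show the cloche's three panes to the light sensor

ROBOT

A 6-joint arm with a two-finger parallel gripper is mounted at the origin on the work surface. World frame = base frame: x ahead of the robot, y to its left, z up, the work surface at z = 0. Lengths are in mm, angles in rad, forces in N, time in s.
With the tool pointing down it reaches from about 350 to 875 mm from the base axis. Payload 4.2 kg.
Tool frame: the origin (TCP) lies midway between the tips of the shut fingers; the grasp point (between the pads) lies 19 mm behind it (arm.tcp_to_grasp is the distance from the TCP to the grasp point, in mm); z points along the fingers, y is the line along which they close (so a half turn about z gives the same grasp; the last joint's range is limited). The gripper opens to 85 mm and grips with 20 to 120 N. Pads are 22 mm wide; open, the fingers measure 114 mm over their backs; the gripper's body (76 mm by 85 mm) begins 54 mm behind the grasp point. The pads swing forward as they close: fully open they stand 13 mm farther back than shut.
Start: joints at [1.402, 0.385, 0.008, 0, -1.194, -0.259], TCP at [259.26, 568.668, 231.312] pointing down, gripper open.
Joint ranges: [-3.14, 3.14], [-1.21, 2.06], [-1.07, 1.41], [-3.16, 2.05], [-2.99, -0.16], [-3.1, 3.1]. Speed limits (rad/s): [2.79, 2.79, 3.14, 3.14, 3.14, 3.14].

INTERFACE

Orientations are given as a unit quaternion [x, y, z, w].
In Python, from bench import arm, get_image gives the robot as it stands.
- The arm moves only by the tool drive_tool, never from a script. Its argument "deltas" is a list of rows, each a list of 2 entries, a list of its own where there are three numbers: the shift along the tool's x, y, z in cm, then the turn, a rotation vector about the tool's x, y, z in degrees. In form: [[[x, y, z], [ax, ay, az]], ...]. A call has 1 to 12 rows; each row shifts and turns the commanded pose from where the row before left it, along the tool's axes as they then stand; what a row does not reach is not made up. A row lasts 1/10 s, in which the tool goes at most 50 mm and 8.59 degrees, less where a joint would pass 70% of its speed; a pose out of reach is approached as far as the arm can. A call with a gripper value outside its range is refused whole. "claw" is the finger opening in cm, from 0 to 8.54, set as the call begins (left out, the last holds). The fingers move at their own pace and stop on an object; the grip force is fixed at half the most. Time passes only in rows, so rows that do not move let the fingers close. It gives the time, the measured TCP pose, the force, the opening and the grip force at its end, in the units of the state.
- arm.read_state(): the state, without advancing time (a new reading comes with each control period).
- get_image(name): name is "scene" or "top" or "wrist"; returns a dict with "img" (480x640x3 uint8, red, green, blue), "fx", "fy", "cx", "cy" (pixels), "D" ([k1, k2, p1, p2, k3] as OpenCV has them; the pictures are not rectified), "eye" and "orientation" of the camera in the world; the wrist camera has in their place "mount" (4x4, takes a point from camera to tool coordinates, whose origin is the TCP and whose axes are the flange's). Camera axes: x right, y down, z forward; pixel columns grow to the right and rows downward; lengths in mm; the calibration is good to about 2 mm. A picture is of the moment at which its call begins: read the wrist's pose just before it. There is no depth.
- arm.job_done(): hands the job in; it is judged then, once.
The state is a dict: "clock": time; "joints": joint angles; "joint_vel": joint speeds; "joint_efforts": joint torques, N m; "position": TCP position; "ee_rot": TCP orientation; "contact_force": force on the tool from outside, world axes, zero at the start; "wrist_torque": the same for the moment, N m; "gripper_width": finger opening in mm; "grasp_force": force on a finger pad.
Only numpy, scipy, OpenCV 4.12 (cv2) and the standard library are available. Lean on these libraries where they do the work, as an engineer would, in place of code of your own. Each camera call takes 0.05 s, during which the arm holds its last target. There are 200 camera calls.

TASK

Turn the light meter's peak-pointer knob back to its zero stop. Then lift the three-sided cloche by its knob and, without bumping the sensor, hold each pane squarely facing the sensor, centred and about 5 cm from it, for a second: the vented pane first, then the other two in the order in which turning the cloche clockwise, seen from above, brings them round. Finally stand the cloche gently upright in the middle of the saucer, let it go, and leave the pot, bulb planter and watering can where they are.

Things in the scene. Friction and masses are not known exactly. Their poses are not given: they have to be found in the camera images.
- cloche: Three-sided glass cloche, 0.3 kg: an equilateral prism, steel edges and flat steel roof, panes 94 wide, 85 tall, outer faces 27 from the upright axis, corners 54. Origin: centre of the open underside; z up the axis; x = outward normal of the vented pane. Roof top at 89; on it a round wooden knob 26 diameter, top at 121. Starts on the slatted shelf, 30 mm above the table.
- cloche_knob (a point): Point on the cloche's axis inside the wooden knob, 107 mm above the cloche's origin; axes as the cloche's.
- pane0 (a point): Centre of the outer face of the vented pane, the one with a round steel vent disc (34 diameter, 3 thick) in its middle; 27 mm from the axis, 42.5 mm above the underside. x is the pane's outward normal, z up along the cloche.
- pane1 (a point): Same point on the second pane, plain glass: 120 degrees anticlockwise from the vented pane seen from above (so turning the cloche a third of a turn clockwise brings it to where the vented pane was). x outward normal, z up along the cloche.
- pane2 (a point): Same point on the third pane, plain glass: 240 degrees anticlockwise from the vented pane. x outward normal, z up along the cloche.
- sensor (a point): Centre of the white face of the light sensor, a black cylinder 44 diameter, 32 long, 260 above the table, clipped to a fixed post (14 diameter, 285 tall) that stands 50 behind it on a foot 100 wide. x is where it looks: to the robot side, 35 degrees downward; y level; z up, leaning to the robot. A pane faces it squarely when its outward normal is along -x.
- peak (a joint): Peak-pointer knob on the light meter, rad: 0 at its zero stop, growing clockwise seen from above (to 1.8); turn it anticlockwise to reset. At 0 its white pointer line points along the meter's -x, to the longest tick, beside a small steel pin.
- peak_grip (a point): Point on the axis of that knob at the height to grip, 82 mm above the table. The knob's grip is an upright bar 38 long, 14 thick, 32 tall (its top 7 mm above this point, standing on a 40 diameter disc); this frame turns with it, x along the bar, the pointer at -x.
- meter: The light meter, a grey plastic box 110 x 95 x 45 tall, fixed, with a round white dial and the knob on top. Origin: centre of its underside.
- saucer: White ceramic saucer, loose, 0.5 kg, 160 outer diameter, rim 14 high; flat inner floor 5 mm above its underside and about 128 across. Origin: centre of its underside.
- slats: Slatted wooden shelf board, fixed, 240 x 280, top 30 mm above the table, five slats 40 wide with 10 gaps. Origin: centre of its underside.
- pot: Grey hard silicone flower pot, empty, 92 across the rim and 85 tall, bystander. Origin: centre of its underside.
- planter: Steel bulb planter standing on its open tube, 62 wide, 222 tall with a wooden cross handle 120 long along y, bystander. Origin: centre of its foot.
- can: Yellow plastic watering can, body 120 x 85 x 105 tall, bow handle up to 172, spout reaching 145 along +x, bystander. Origin: centre of its underside.
Mind the look-alikes: they are no part of the job. What is shaped like the meter but green or pink is not meant.

How it is judged (in metres and radians):
On the way, in this order (a step that is already met when the one before it is completed fails the run):
1. the peak knob is back at its zero stop (under 0.08 rad) (value of joint peak below 0.08 rad), for 0.2 s.
2. the vented pane faces the sensor squarely: within 0.2 rad, its centre within 20 mm of the sensor's axis each way and 30 to 75 mm in front of the face (x of pane0 in the frame of sensor between 0.03 and 0.075 m and x of cloche in the frame of sensor above 0.04 m and y of pane0 in the frame of sensor between -0.02 and 0.02 m and z of pane0 in the frame of sensor between -0.02 and 0.02 m and angle between the x axis of pane0 and the x axis of sensor, either way round below 0.2 rad), for 0.5 s.
3. the second pane faces the sensor squarely: within 0.2 rad, its centre within 20 mm of the sensor's axis each way and 30 to 75 mm in front of the face (x of pane1 in the frame of sensor between 0.03 and 0.075 m and x of cloche in the frame of sensor above 0.04 m and y of pane1 in the frame of sensor between -0.02 and 0.02 m and z of pane1 in the frame of sensor between -0.02 and 0.02 m and angle between the x axis of pane1 and the x axis of sensor, either way round below 0.2 rad), for 0.5 s.
4. the third pane faces the sensor squarely: within 0.2 rad, its centre within 20 mm of the sensor's axis each way and 30 to 75 mm in front of the face (x of pane2 in the frame of sensor between 0.03 and 0.075 m and x of cloche in the frame of sensor above 0.04 m and y of pane2 in the frame of sensor between -0.02 and 0.02 m and z of pane2 in the frame of sensor between -0.02 and 0.02 m and angle between the x axis of pane2 and the x axis of sensor, either way round below 0.2 rad), for 0.5 s.
At the end, for the whole second after the job is handed in: The peak knob is within 0.08 rad of its zero stop, and the cloche stands released and at rest on the saucer's floor, upright within 0.07 rad, its axis within 22 mm of the saucer's centre (value of joint peak below 0.08 rad and horizontal distance between cloche and saucer below 0.022 m and z of cloche in the frame of saucer between 0.002 and 0.01 m and angle between cloche's own z axis and vertical below 0.07 rad and linear speed of cloche below 0.02 m/s and angular speed of cloche below 0.1 rad/s and contact force between the fingers and cloche below 0.1 N); the robot touches nothing.
It fails at once if the cloche or the arm bumps the sensor or its stand (over 3 N) (contact force between any of cloche, the arm, the fingers and stand above 3 N).
It fails at once if the cloche comes down on the saucer hard: dropped (faster than 0.25 m/s within its last 15 mm) or pressed with over 80 N (contact force between cloche and saucer above 80 N or (horizontal distance between cloche and saucer below 0.06 m and z of cloche in the frame of saucer below 0.02 m and linear speed of cloche above 0.25 m/s)).
It fails at once if the pot, bulb planter or watering can is moved by more than 30 mm (distance of any of pot, planter, can from where it was at the start of the episode above 0.03 m).
It also fails if it takes over 72 s, if anything falls off the work surface, if the arm or the gripper's body presses on something with over 40 N, if the wrist force passes 120 N, or if a joint passes its speed limit or range.

## Working session

There is one attempt and no reset: what is moved stays moved. The work goes in short steps, Python scripts to look and compute and a tool call to move; the robot and the scene stay as the last step left them, time stands still between calls to the robot, and variables do not carry over. Pictures are saved under pics/ and viewed, at most 10 in all, crops included, and the job is handed in when it is done.

Besides the shell and the picture viewer there is one more tool, called after "Request:" as name([rows], argument=value, ...), one row to a line, values as JSON. drive_tool: Moves the arm, as the interface text tells. Its arguments: {"type":"object","properties":{"deltas":{"type":"array"},"claw":{"type":"number"}},"required":["deltas"]}

```bash
mkdir -p pics; ls; cat > h.py <<'E'
import numpy as np, cv2, json
from scipy.spatial.transform import Rotation as R
from bench import arm, get_image
def shot(n, save=None):
    s=arm.read_state(); d=get_image(n)
    if n=="wrist":
        T=np.eye(4);T[:3,:3]=R.from_quat(s["ee_rot"]).as_matrix();T[:3,3]=s["position"]
        M=T@np.array(d["mount"]); d["E"]=M[:3,3]; d["Rm"]=M[:3,:3]
    else:
        d["E"]=np.array(d["eye"]); o=np.array(d["orientation"])
        d["Rm"]=o if o.shape==(3,3) else R.from_quat(o).as_matrix()
    d["K"]=np.array([[d["fx"],0,d["cx"]],[0,d["fy"],d["cy"]],[0,0,1.]])
    if save: cv2.imwrite("pics/"+save,d["img"][:,:,::-1])
    return d
def ray(d,uv):
    p=cv2.undistortPoints(np.array(uv,float).reshape(-1,1,2),d["K"],np.array(d["D"],float)).reshape(-1,2)
    return np.c_[p,np.ones(len(p))]@d["Rm"].T
def onz(d,uv,z):
    r=ray(d,uv); return d["E"]+r*((z-d["E"][2])/r[:,2])[:,None]
def proj(d,P):
    Rt=d["Rm"].T; return cv2.projectPoints(np.array(P,float).reshape(-1,1,3),cv2.Rodrigues(Rt)[0],-Rt@d["E"],d["K"],np.array(d["D"],float))[0].reshape(-1,2)
E
python3 - <<'E'
from h import *
for n in("scene","top"):
    d=shot(n,n+".png"); print(n,d["E"],d["Rm"][:,2],d["fx"])
print(arm.read_state())
E
```

```text
pics
scene [1146.57978698  776.4871665  1022.46588184] [-0.45579755 -0.57327737 -0.680883  ] 525.1198501355818
top [ 465.12277914   76.2203386  1289.0695477 ] [ 0.10902305 -0.00443522 -0.99402933] 462.36199248288125
{'clock': 0.1, 'joints': array([ 1.40156176e+00,  3.85490629e-01,  6.77583092e-03, -4.11641030e-04,
       -1.19401263e+00, -2.58605037e-01]), 'joint_vel': array([-2.33408573e-04, -2.52329648e-03,  4.06384551e-03,  8.19192531e-04,
        1.30747845e-03, -4.93479173e-05]), 'joint_efforts': array([-9.43366067e-04, -3.93318558e+01,  1.88930315e+01,  4.19801116e+00,
       -2.55954052e-03,  9.99783680e-06]), 'position': array([259.08846782, 568.20211528, 230.33304319]), 'ee_rot': array([ 9.77189690e-01, -2.12366053e-01, -1.47987018e-04,  9.73134654e-04]), 'contact_force': array([-0.053719  ,  0.50629585, -0.15247247]), 'wrist_torque': array([0.01171861, 0.04775091, 0.00341636]), 'grasp_force': 0.0, 'gripper_width': 85.36143579107359}
```

View pics/scene.png

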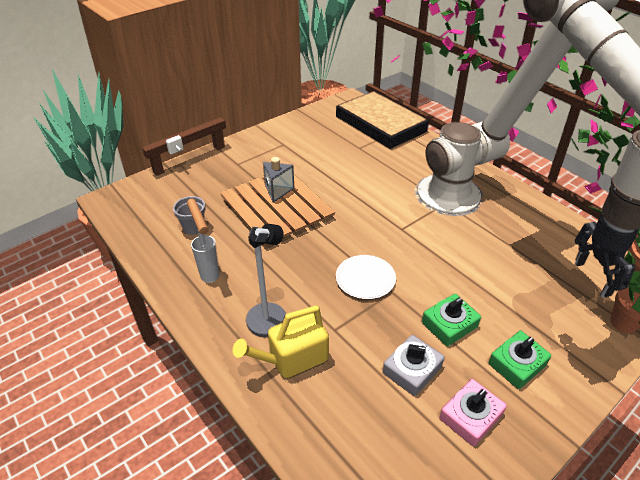

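View pics/top.png

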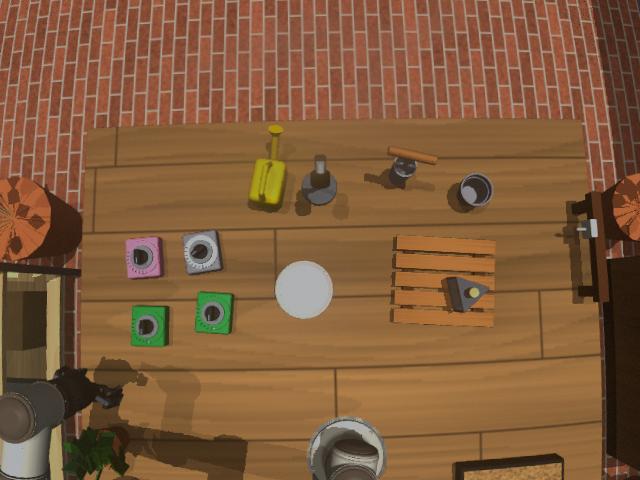

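The scene shows four meters: grey at scene (413,363)/top (202,252), green at top (214,313) and (150,326), and pink at top (144,257). The grey one is meant. The cloche is at top (468,293), the sensor at top (320,165), and the saucer at top (304,290). I'll confirm these in one enlarged composite.

```bash
python3 - <<'E'
from h import *
t=cv2.imread("pics/top.png"); s=cv2.imread("pics/scene.png")
def c(im,x,y,w,h): return cv2.resize(im[y:y+h,x:x+w],(400,300),interpolation=cv2.INTER_CUBIC)
o=np.vstack([np.hstack([c(t,168,222,72,54),c(t,434,264,72,54)]),np.hstack([c(s,363,325,100,75),c(t,290,145,72,54)])])
cv2.imwrite("pics/comp.png",o)
d=shot("top"); 
hsv=cv2.cvtColor(d["img"],cv2.COLOR_RGB2HSV)
m=((hsv[...,1]<40)&(hsv[...,2]>130)).astype(np.uint8); m[:, :265]=0; m[:,345:]=0; m[:250]=0; m[330:]=0
cs,_=cv2.findContours(m,0,2); k=max(cs,key=cv2.contourArea); e=cv2.fitEllipse(k); print("saucer",e,onz(d,[e[0]],12))
print("meter c",onz(d,[(202,253)],45)); print("cloche knob approx",onz(d,[(474,293)],151))
print("sensor",onz(d,[(320,160)],260),"foot",onz(d,[(319,188)],5))
for n,p,z in(("can",(268,183),105),("canhandle",(265,180),172),("planter",(403,168),150),("pot",(476,190),85)): print(n,onz(d,[p],z))
E
```

```text
saucer ((303.47479248046875, 289.2645568847656), (56.840736389160156, 56.914154052734375), 23.053466796875) [[460.44214077 107.74938612  12.        ]]
meter c [[564.28093845 380.57891201  45.        ]]
cloche knob approx [[ 439.39687748 -318.84828487  151.        ]]
sensor [[754.0805518  57.5479726 260.       ]] foot [[744.10833818  57.8523926    5.        ]]
can [[739.11208107 192.35728956 105.        ]]
canhandle [[731.39280933 193.1405649  172.        ]]
planter [[ 759.88184291 -154.65962637  150.        ]]
pot [[ 713.11005316 -364.26104413   85.        ]]
```

View pics/comp.png

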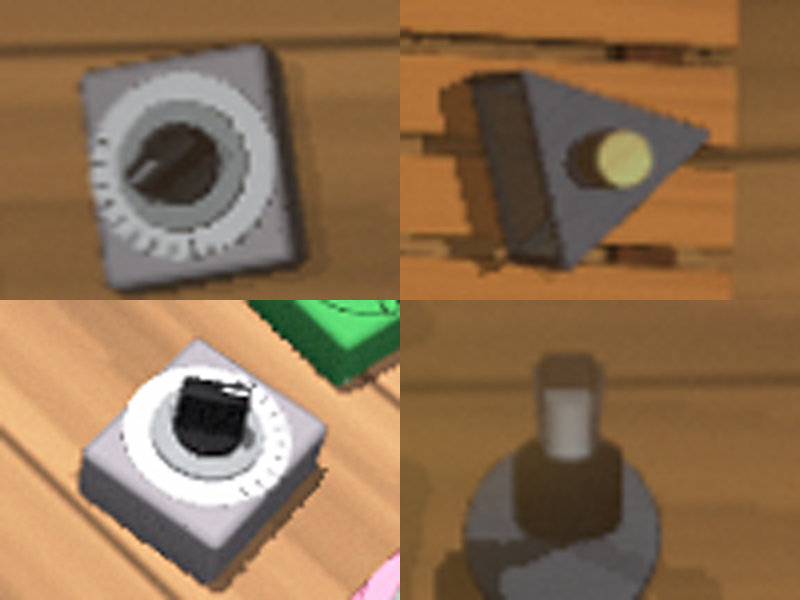

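The composite shows the grey meter's pointer at about crop (140,178), facing left, with the longest tick at about (197,247), on the robot side. So it needs roughly 70° anticlockwise. The cloche's triangular roof has its knob at crop (622,158), and the sensor looks down the image, toward the robot. I'm moving over the meter now.

Request:
drive_tool([
  [[4.4,0.55,0],[0,0,0]],
  [[4.4,0.55,0],[0,0,0]],
  [[4.4,0.55,0],[0,0,0]],
  [[4.4,0.55,0],[0,0,0]],
  [[4.4,0.55,0],[0,0,0]],
  [[4.4,0.55,0],[0,0,0]],
  [[4.4,0.55,0],[0,0,0]],
  [[4.4,0.55,0],[0,0,0]],
  [[0,0,0],[0,0,8.5]],
  [[0,0,0],[0,0,8.5]],
  [[0,0,0],[0,0,8.5]],
  [[0,0,0],[0,0,8.5]],
])

```text
clock: 1.35
position: [561.3, 382.2, 230.6]
ee_rot: [0.871, -0.492, -0.0, 0.001]
contact_force: [0.6, 0.4, -0.7]
gripper_width: 85.4
grasp_force: 0.0
```

```bash
python3 - <<'E'
from h import *
d=shot("wrist","w1.png"); s=arm.read_state(); print(s["position"],s["clock"],s["joints"],R.from_quat(s["ee_rot"]).as_matrix()); print(d["mount"],d["fx"])
print(proj(d,[[564,380,82]]))
E
```

```text
[561.2289052  382.30630853 230.65390979] 1.4 [ 8.35440241e-01  4.78844030e-01  1.56619470e-01 -2.40175393e-04
 -1.24972215e+00 -2.96098464e-01] [[ 5.13506221e-01 -8.58085355e-01 -9.40740453e-04]
 [-8.58085862e-01 -5.13505757e-01 -7.00220511e-04]
 [ 1.17773327e-04  1.16680367e-03 -9.99999312e-01]]
[[ 1.12064139e-03 -9.62871496e-01 -2.69957822e-01  6.75134140e+01]
 [ 9.99999299e-01  1.18195662e-03 -6.45720607e-05  1.34704088e+00]
 [ 3.81253031e-04 -2.69957560e-01  9.62872146e-01 -1.42773050e+02]
 [ 0.00000000e+00  0.00000000e+00  0.00000000e+00  1.00000000e+00]] 365.0729160478739
[[311.11202692 217.00927567]]
```

View pics/w1.png

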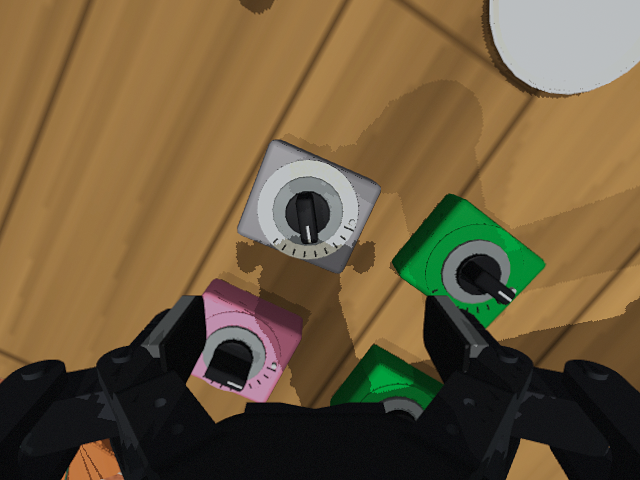

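The grey meter is at (310,205) with its bar nearly vertical and the pointer at (308,238). The longest tick and pin are at about (350,222). The rest of the view is the green and pink decoys and the saucer.

```bash
python3 - <<'E'
from h import *
s=arm.read_state(); Rt=R.from_quat(s["ee_rot"]).as_matrix(); p=s["position"]
d=shot("wrist"); g=cv2.cvtColor(d["img"],cv2.COLOR_RGB2GRAY); hsv=cv2.cvtColor(d["img"],cv2.COLOR_RGB2HSV)
def big(m,x0,y0,x1,y1):
    k=np.zeros_like(m,np.uint8); k[y0:y1,x0:x1]=m[y0:y1,x0:x1]
    return max(cv2.findContours(k,0,1)[0],key=cv2.contourArea)
w=big((hsv[...,1]<35)&(g>165),245,150,372,265); e=cv2.fitEllipse(cv2.convexHull(w)); print("dial",e)
C=onz(d,[e[0]],46)[0]; print(C)
b=g[185:250,285:335]; 
box=big((hsv[...,1]<60)&(g>85),225,130,390,275); q=cv2.minAreaRect(box); print("box",q, onz(d,cv2.boxPoints(q),45))
dk=big(g<45,285,180,335,250); r=cv2.minAreaRect(dk); print("dark",r,cv2.contourArea(dk))
# pointer: bright pixels in dark region
m=(g>110)&(cv2.drawContours(np.zeros_like(g),[cv2.convexHull(dk)],-1,1,-1)>0)
ys,xs=np.nonzero(m); print(np.c_[xs,ys][:60].tolist())
for z in(45,89): 
    print(z,"tool-frame mm of C:",Rt.T@(np.r_[C[:2],z]-p))
cv2.imwrite("pics/c1.png",cv2.resize(cv2.cvtColor(d["img"][120:290,220:400],cv2.COLOR_RGB2BGR),(720,680)[:1]+(600,)) )
E
```

```text
dial ((306.9260559082031, 207.89894104003906), (95.59622192382812, 101.16336822509766), 86.48797607421875)
[567.72540125 381.71503295  46.        ]
box ((306.441162109375, 208.23529052734375), (120.13617706298828, 100.71821594238281), 23.498565673828125) [[617.00164689 436.32229011  45.        ]
 [625.3033516  344.89745149  45.        ]
 [520.29061954 330.2389895   45.        ]
 [503.92398339 424.13237447  45.        ]]
dark ((308.9126892089844, 215.155029296875), (49.67073059082031, 43.97004318237305), 52.594642639160156) 1499.0
[[306, 226], [307, 226], [308, 226], [306, 227], [307, 227], [308, 227], [306, 228], [307, 228], [308, 228], [306, 229], [307, 229], [308, 229], [309, 229], [323, 229], [307, 230], [308, 230], [322, 230], [293, 231], [294, 231], [307, 231], [308, 231], [309, 231], [321, 231], [322, 231], [294, 232], [295, 232], [296, 232], [307, 232], [308, 232], [309, 232], [320, 232], [321, 232], [295, 233], [296, 233], [297, 233], [298, 233], [307, 233], [308, 233], [309, 233], [318, 233], [319, 233], [320, 233], [321, 233], [296, 234], [297, 234], [298, 234], [299, 234], [307, 234], [308, 234], [309, 234], [318, 234], [319, 234], [320, 234], [296, 235], [297, 235], [298, 235], [299, 235], [307, 235], [308, 235], [309, 235]]
45 tool-frame mm of C: [  3.82149127  -5.48754637 185.64808464]
89 tool-frame mm of C: [  3.8266733   -5.43620701 141.64811489]
```

View pics/c1.png

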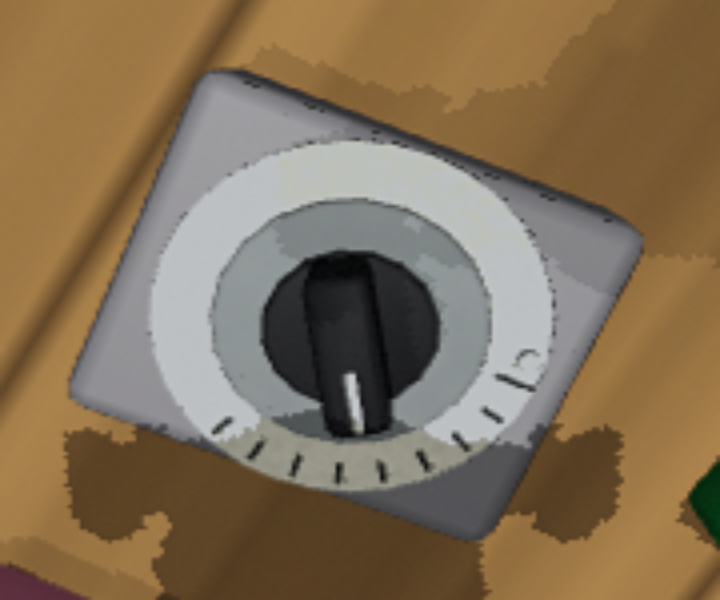

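The crop shows the pointer running from (307.2,226) to (309.5,242.4), with the longest tick at (345–352,226–230) next to the pin.

```bash
python3 - <<'E'
from h import *
s=arm.read_state(); Rt=R.from_quat(s["ee_rot"]).as_matrix()[:2,:2]; p=s["position"]
d=shot("wrist")
C=onz(d,[(306.93,207.9)],46)[0]
a=onz(d,[(307.2,226.2),(309.5,242.4)],89); t=onz(d,[(345,226),(353.5,230)],46)
yaw=lambda v:np.degrees(np.arctan2(v[1],v[0]))
print("pointer tip",a,"dir",yaw(a[1]-a[0]),yaw(a[1]-C)); print("tick",yaw(t[1]-C),yaw(t[1]-t[0]),yaw(t[0]-C))
print("tool x yaw",yaw(Rt[:,0]), "C",C,"tool delta",Rt.T@(C-p)[:2],p)
print(proj(d,[np.r_[C[:2],89]]))
# box edges
E
```

```text
pointer tip [[563.41143197 386.94769098  89.        ]
 [554.79147976 397.55197438  89.        ]] dir 129.1067834444535 129.45843273442634
tick -174.2415477215317 -174.06382963915198 -174.28180923428786
tool x yaw -58.510406582928155 C [567.68368706 381.88933877  46.        ] tool delta [ 3.81990153 -5.29022475] [561.17722325 382.38338581 230.717707  ]
[[305.91015804 218.22549477]]
```

Request:
drive_tool([
  [[0.38,-0.53,0],[0,0,0]],
  [[0,0,0],[0,0,-7.8]],
  [[0,0,4],[0,0,0]],
  [[0,0,4],[0,0,0]],
  [[0,0,4],[0,0,0]],
  [[0,0,3],[0,0,0]],
  [[0,0,1.4],[0,0,0]],
  [[0,0,0],[0,0,0]],
  [[0,0,0],[0,0,0]],
], claw=5)

```text
clock: 2.4
position: [568.9, 382.8, 68.7]
ee_rot: [0.904, -0.428, 0.001, -0.001]
contact_force: [-0.1, -0.2, 0.4]
gripper_width: 50.0
grasp_force: 0.0
```

Request:
drive_tool([
  [[0,0,0],[0,0,0]],
  [[0,0,0],[0,0,0]],
  [[0,0,0],[0,0,0]],
  [[0,0,0],[0,0,0]],
  [[0,0,0],[0,0,0]],
  [[0,0,0],[0,0,0]],
], claw=0)

```text
clock: 3.0
position: [568.5, 382.8, 69.3]
ee_rot: [0.904, -0.428, 0.001, -0.001]
contact_force: [-1.0, 0.2, 5.7]
gripper_width: 12.8
grasp_force: 60.8
```

Request:
drive_tool([
  [[0,0,0],[0,0,-6]],
  [[0,0,0],[0,0,-6]],
  [[0,0,0],[0,0,-6]],
  [[0,0,0],[0,0,-6]],
  [[0,0,0],[0,0,-6]],
  [[0,0,0],[0,0,-6]],
  [[0,0,0],[0,0,-6]],
  [[0,0,0],[0,0,-6]],
  [[0,0,0],[0,0,-6]],
  [[0,0,0],[0,0,-4]],
  [[0,0,0],[0,0,0]],
  [[0,0,0],[0,0,0]],
])

```text
clock: 4.2
position: [568.9, 383.9, 69.3]
ee_rot: [0.998, 0.063, 0.002, -0.002]
contact_force: [0.1, 2.6, 6.0]
gripper_width: 12.7
grasp_force: 60.9
```

```bash
python3 - <<'E'
from h import *
s=arm.read_state(); print(R.from_quat(s["ee_rot"]).as_matrix()[:,0], np.degrees(np.arctan2(*R.from_quat(s["ee_rot"]).as_matrix()[[1,0],0])),s["wrist_torque"],s["contact_force"],s["joints"])
E
```

```text
[0.99195822 0.12649124 0.00434321] 7.266950096603961 [0.72727571 0.19474786 0.05074536] [0.0839987  2.6076122  5.98819263] [ 8.28747594e-01  6.20607098e-01 -2.33551823e-02  4.32114859e-04
 -9.21437356e-01  8.68627574e-01]
```

Request:
drive_tool([
  [[0,0,0],[0,0,-3]],
  [[0,0,0],[0,0,0]],
  [[0,0,0],[0,0,0]],
])

```text
clock: 4.5
position: [569.0, 384.0, 69.3]
ee_rot: [0.996, 0.087, 0.002, -0.002]
contact_force: [-0.4, 3.1, 6.7]
gripper_width: 12.4
grasp_force: 64.8
```

```bash
python3 - <<'E'
from h import *
s=arm.read_state(); print(np.degrees(np.arctan2(*R.from_quat(s["ee_rot"]).as_matrix()[[1,0],0])),s["wrist_torque"],s["joint_efforts"][5])
E
```

```text
9.981507901582237 [ 0.84612044  0.18840357 -1.12392336] 1.0990561544895172
```

Request:
drive_tool([
  [[0,0,0],[0,0,0]],
  [[0,0,0],[0,0,0]],
  [[0,0,0],[0,0,0]],
  [[0,0,-2],[0,0,0]],
  [[0,0,-4],[0,0,0]],
  [[0,0,-4],[0,0,0]],
  [[0,0,-4],[0,0,0]],
  [[0,0,-5],[0,0,0]],
  [[0,0,-2],[0,0,0]],
  [[0,0,0],[0,0,0]],
], claw=5)

```text
clock: 5.5
position: [569.0, 382.7, 282.0]
ee_rot: [0.996, 0.09, 0.003, -0.002]
contact_force: [0.1, 0.4, -1.1]
gripper_width: 49.8
grasp_force: 0.0
```

```bash
python3 - <<'E'
from h import *
d=shot("wrist"); p=proj(d,[[568,382,70]])[0].astype(int); print(p)
x,y=p; cv2.imwrite("pics/c2.png",cv2.resize(d["img"][max(0,y-60):y+60,x-70:x+70,::-1],(700,600)))
E
```

```text
[316 208]
```

View pics/c2.png

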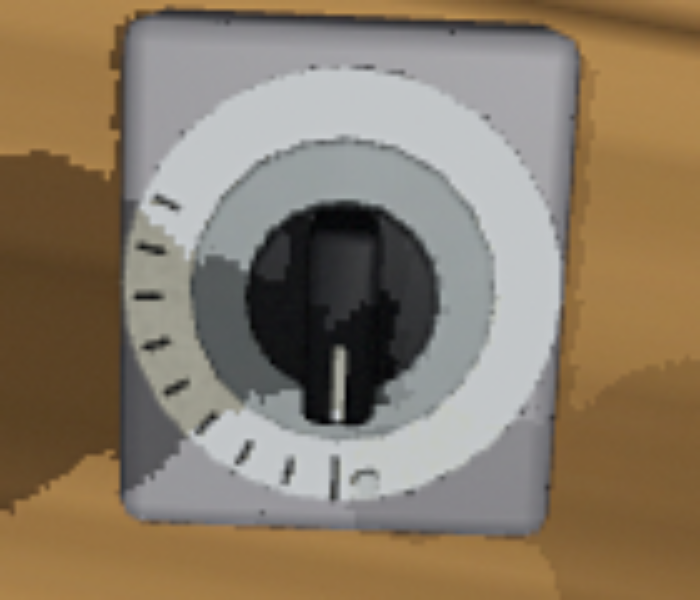

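Request:
drive_tool([
  [[-1.72,4.4,0],[0,0,0]],
  [[-1.72,4.4,0],[0,0,0]],
  [[-1.72,4.4,0],[0,0,0]],
  [[-1.72,4.4,0],[0,0,0]],
  [[-1.72,4.4,0],[0,0,0]],
  [[-1.72,4.4,0],[0,0,0]],
  [[-1.72,4.4,0],[0,0,0]],
  [[-1.72,4.4,0],[0,0,0]],
  [[-1.72,4.4,0],[0,0,0]],
  [[-1.72,4.4,0],[0,0,0]],
  [[-1.72,4.4,0],[0,0,0]],
  [[-1.72,4.4,0],[0,0,0]],
])

```text
clock: 6.75
position: [457.1, -175.8, 275.3]
ee_rot: [0.996, 0.09, -0.002, -0.001]
contact_force: [1.9, 0.1, -0.5]
gripper_width: 50.0
grasp_force: 0.0
```

The crop shows the pointer line at (338,385) lined up with the longest tick at (336,478). The peak knob is at zero.

Request:
drive_tool([
  [[-1.7,4.3,-1.5],[0,0,0]],
  [[-1.7,4.3,-1.5],[0,0,0]],
  [[-1.7,4.3,-1],[0,0,0]],
  [[0,0,0],[0,0,0]],
  [[0,0,0],[0,0,0]],
])

```text
clock: 7.25
position: [430.6, -310.8, 315.0]
ee_rot: [0.996, 0.088, -0.002, -0.001]
contact_force: [0.6, 0.5, -0.2]
gripper_width: 50.3
grasp_force: 0.0
```

```bash
python3 - <<'E'
from h import *
d=shot("wrist","w2.png"); p=arm.read_state(); print(p["position"],p["joints"],proj(d,[[439,-319,151]]))
E
```

```text
[ 431.01712433 -309.90001742  315.23206555] [-3.18097753e-01  1.75663050e-01 -7.28374906e-02 -8.72457591e-04
 -1.32637102e+00  2.06771363e+00] [[326.52768765 207.84237887]]
```

View pics/w2.png

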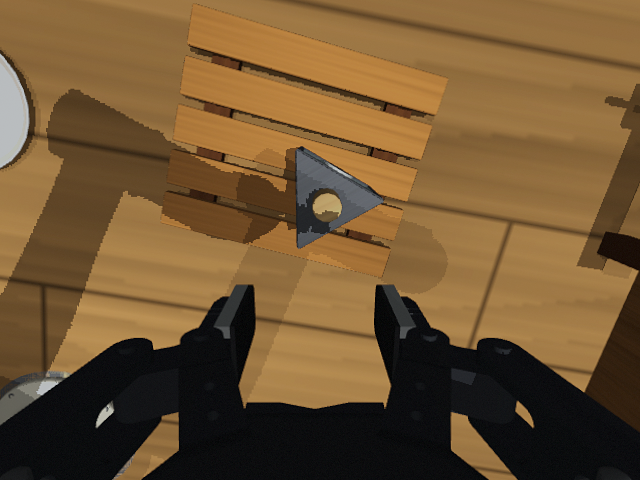

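The wrist view shows the roof corners at (299,148), (384,199) and (298,247) and the knob at (327,207). There is a bright spot on the upper-right pane near (340,167). I'll enlarge it to find the vent.

```bash
python3 - <<'E'
from h import *
w=cv2.imread("pics/w2.png"); s=cv2.imread("pics/scene.png")
o=np.hstack([cv2.resize(w[140:255,285:400],(400,400),interpolation=2),cv2.resize(s[150:210,250:310],(400,400),interpolation=2)])
cv2.imwrite("pics/comp2.png",o)
d=shot("wrist"); hsv=cv2.cvtColor(d["img"],cv2.COLOR_RGB2HSV)
m=((hsv[...,0]>100)&(hsv[...,0]<135)).astype(np.uint8)
m=(hsv[...,1]<90).astype(np.uint8); k=np.zeros_like(m);k[135:262,280:400]=m[135:262,280:400]
c=max(cv2.findContours(k,0,1)[0],key=cv2.contourArea); _,tri=cv2.minEnclosingTriangle(c); print("tri",tri.reshape(-1,2))
P=onz(d,tri.reshape(-1,2),119); print(P,P.mean(0)); 
Q=onz(d,[(299,148),(384,199.5),(298,247.5)],119); print("Q",Q,Q.mean(0),np.linalg.norm(Q-np.roll(Q,1,0),axis=1)); G=Q.mean(0)
print("normals yaw",[np.degrees(np.arctan2(*(((Q[i]+Q[(i+1)%3])/2-G)[[1,0]]))) for i in range(3)],"corner yaw",[np.degrees(np.arctan2(*((Q[i]-G)[[1,0]]))) for i in range(3)])
km=((hsv[...,0]>18)&(hsv[...,0]<32)&(hsv[...,2]>140)).astype(np.uint8);k=np.zeros_like(m);k[190:222,310:345]=km[190:222,310:345]
c=max(cv2.findContours(k,0,1)[0],key=cv2.contourArea);e=cv2.minEnclosingCircle(c);print("knob",e,onz(d,[e[0]],151))
E
```

```text
tri [[295.42035 142.32318]
 [297.08218 250.34247]
 [390.67548 198.77066]]
[[ 486.99202194 -281.54978833  119.        ]
 [ 386.92147606 -299.89435735  119.        ]
 [ 452.56822497 -377.57337033  119.        ]] [ 442.16057433 -319.67250534  119.        ]
Q [[ 482.69781767 -285.53513063  119.        ]
 [ 450.78558249 -371.60484843  119.        ]
 [ 389.94163517 -300.29031026  119.        ]] [ 441.14167845 -319.14342978  119.        ] [93.92243991 91.79535433 93.7429959 ]
normals yaw [np.float64(-20.214952109741194), np.float64(-141.03599034024364), np.float64(100.41630395050696)] corner yaw [np.float64(38.96400965975641), np.float64(-79.58369604949317), np.float64(159.78504789025885)]
knob ((327.89715576171875, 207.37942504882812), 14.302263259887695) [[ 440.00122224 -319.21050508  151.        ]]
```

View pics/comp2.png

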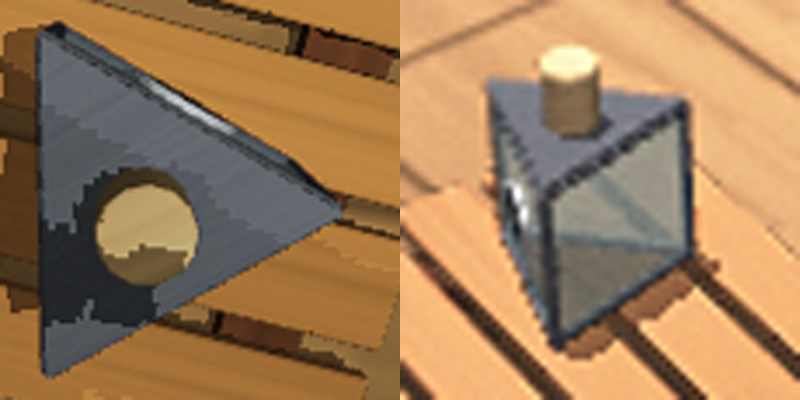

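The vent disc is on the pane at upper right in the wrist view, with outward normal yaw about −20°. The scene view agrees, showing the vent on the left, +x-facing pane. I'm going in for the knob grasp.

Request:
drive_tool([
  [[0.77,1.08,0],[0,0,0]],
  [[0,0,4.5],[0,0,0]],
  [[0,0,4.5],[0,0,0]],
  [[0,0,4],[0,0,0]],
  [[0,0,3],[0,0,0]],
  [[0,0,2],[0,0,0]],
  [[0,0,1.1],[0,0,0]],
  [[0,0,0],[0,0,0]],
  [[0,0,0],[0,0,0]],
])

```text
clock: 8.25
position: [442.5, -319.6, 127.1]
ee_rot: [0.996, 0.09, 0.001, 0.001]
contact_force: [0.5, 0.2, 0.8]
gripper_width: 50.1
grasp_force: 0.0
```

Request:
drive_tool([
  [[0,0,0],[0,0,0]],
  [[0,0,0],[0,0,0]],
  [[0,0,0],[0,0,0]],
  [[0,0,0],[0,0,0]],
  [[0,0,0],[0,0,0]],
], claw=0)

```text
clock: 8.75
position: [442.1, -319.7, 127.8]
ee_rot: [0.996, 0.09, 0.001, 0.001]
contact_force: [-0.8, 2.7, 5.9]
gripper_width: 24.2
grasp_force: 58.7
```

Request:
drive_tool([
  [[0,0,-1.5],[0,0,0]],
  [[0,0,-3],[0,0,0]],
  [[0,0,-4.5],[0,0,0]],
  [[0,0,-4.5],[0,0,0]],
  [[0,0,-4.5],[0,0,0]],
  [[0,0,-4.5],[0,0,0]],
  [[0,0,-4.5],[0,0,0]],
  [[0,0,-3.5],[0,0,0]],
  [[2.23,-3.44,0],[0,0,0]],
  [[2.23,-3.44,0],[0,0,0]],
  [[2.23,-3.44,0],[0,0,0]],
  [[2.23,-3.44,0],[0,0,0]],
])

```text
clock: 9.95
position: [504.4, -166.6, 430.1]
ee_rot: [0.996, 0.089, -0.001, -0.001]
contact_force: [1.5, 0.1, -2.8]
gripper_width: 24.0
grasp_force: 59.8
```

Request:
drive_tool([
  [[2.23,-3.44,0],[0,0,0]],
  [[2.23,-3.44,0],[0,0,0]],
  [[2.23,-3.44,0],[0,0,0]],
  [[2.23,-3.44,0],[0,0,0]],
  [[2.23,-3.44,0],[0,0,0]],
  [[1.5,-2.44,0],[0,0,0]],
  [[0.73,-1,0],[0,0,0]],
  [[0,0,0],[0,0,0]],
  [[0,0,0],[0,0,0]],
  [[0,0,0],[0,0,0]],
])

```text
clock: 10.95
position: [598.9, 57.5, 431.5]
ee_rot: [0.996, 0.089, -0.0, 0.0]
contact_force: [-0.4, 0.0, -3.6]
gripper_width: 23.8
grasp_force: 59.8
```

```bash
python3 - <<'E'
from h import *
d=shot("wrist","w3.png"); s=arm.read_state(); print(s["position"],s["ee_rot"],s["joints"])
print("face?",proj(d,[[700,58,260],[744,58,285],[744,58,5]]))
E
```

```text
[598.93112994  57.47643518 431.74591023] [9.96042095e-01 8.88825555e-02 1.91784777e-04 7.78329950e-06] [ 3.64547583e-01  2.85334372e-01  3.48836235e-01  1.19576887e-04
 -1.63393333e+00  1.38425632e+00]
face? [[336.59529467  92.74909688]
 [350.9025035   22.36515998]
 [332.30621406  80.32754839]]
```

View pics/w3.png

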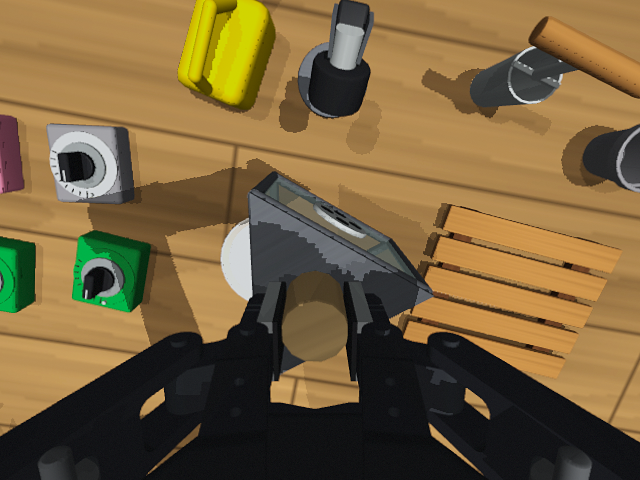

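The wrist view shows the vented pane facing up-image with its vent at (340,215). The black sensor cylinder is seen from above at rows 55–115, about column 338, with its front rim near (338,113) and the post/clip behind it at (350,20). I'll measure the sensor's axis from its silhouette edges.

```bash
python3 - <<'E'
from h import *
im=cv2.imread("pics/w3.png"); g=cv2.cvtColor(im,cv2.COLOR_BGR2GRAY)
for y in range(48,124,4):
    x=np.nonzero(g[y,298:380]<58)[0]+298
    print(y,x.min() if len(x) else 0,x.max() if len(x) else 0,len(x),end=" | ")
print()
for x in range(310,370,8):
    c=np.nonzero(g[48:124,x]<58)[0]+48; print(x,c.min(),c.max(),end=" | ")
print()
for y in (15,25,30,35,40,45,50,55): print(y,g[y,325:382:3])
E
```

```text
48 360 360 1 | 52 321 327 7 | 56 316 327 12 | 60 313 363 20 | 64 313 367 28 | 68 312 369 42 | 72 311 369 59 | 76 298 369 60 | 80 310 367 58 | 84 298 366 59 | 88 308 365 58 | 92 300 364 58 | 96 301 363 56 | 100 303 362 55 | 104 306 360 50 | 108 309 358 45 | 112 314 355 35 | 116 322 340 6 | 120 0 0 0 | 
310 78 109 | 318 53 115 | 326 51 117 | 334 67 117 | 342 70 115 | 350 70 114 | 358 53 109 | 366 63 87 | 
15 [ 90  92  98  85  19  49  57  59  59  61  62  60  60  64  19  77  89 133
 133]
25 [132 131  81  86 166 168 172 177 161  88  70  64  67  16  27  85  91  90
  94]
30 [138 139  83  72 118 168 172 172 175 170 173 171 170  34  83  80 144 141
 136]
35 [144 145  85  54 131 154 171 177 179 170 174 173 156  27  86 125 127 126
 129]
40 [147 150  86  83 139 160 173 180 181 177 173 157 121  85  95 137 136 136
 134]
45 [125 118  86 122 146 166 175 184 179 177 166 143  51  84 142 142 140 139
 139]
50 [ 78  77  86 130 155 172 176 183 178 176 160 130  87 126 144 144 145 145
 145]
55 [ 18  90  85 139 162 174 182 181 177 170 150  67  85 146 144 145 145 146
 145]
```

```bash
cat > sens.py <<'E'
from h import *
from scipy.optimize import brentq
s=arm.read_state(); d=shot("wrist")
L=ray(d,[(312,68),(308,88)]); Rr=ray(d,[(367.5,80),(362.3,100)])
n=[np.cross(*L),np.cross(*Rr)]; n=[v/np.linalg.norm(v) for v in n]; nm=n[0]+n[1]; nm/=np.linalg.norm(nm)
t=np.radians(35)
xs=lambda p:np.array([-np.cos(p)*np.cos(t),-np.sin(p)*np.cos(t),-np.sin(t)])
psi=brentq(lambda p:xs(p)@nm,-1,1); print("psi deg",np.degrees(psi),[np.degrees(brentq(lambda p:xs(p)@v,-1.5,1.5)) for v in n])
x=xs(psi); y=np.cross([0,0,1],x); y/=np.linalg.norm(y); z=np.cross(x,y)
P=onz(d,[(333.5,117.3)],260+22*z[2])[0]; F=P-22*z; print("F",F,"axis err",(F-d["E"])@nm)
print("side width check",proj(d,[F-16*x+22*y,F-16*x-22*y,F+22*z,F-32*x+22*z]))
print("post axis from F", F[:2]-50*x[:2]/np.cos(t), "post top meas",onz(d,[(350,25)],285))
E
python3 sens.py
```

```text
psi deg -1.6076821439368254 [np.float64(-3.866424512007511), np.float64(0.6626145688856022)]
F [693.01532955  57.20830295 260.        ] axis err -1.9845572013643842
side width check [[367.81432733  89.77417691]
 [312.44432231  77.1824044 ]
 [333.5        117.3       ]
 [343.01294599  77.46601322]]
post axis from F [742.99564767  55.80551971] post top meas [[742.4596763   58.26638008 285.        ]]
```

Request:
drive_tool([
  [[-2.26,-0.41,0],[0,0,0]],
  [[-2.26,-0.41,0],[0,0,0]],
  [[-2.26,-0.41,0],[0,0,0]],
  [[0,0,0],[0,0,-6.8]],
  [[0,0,0],[0,0,-6.8]],
  [[0,0,0],[0,0,-6.7]],
  [[0,0,0],[-3.54,6.04,0]],
  [[0,0,0],[-3.54,6.04,0]],
  [[0,0,0],[-3.54,6.04,0]],
  [[0,0,0],[-3.54,6.04,0]],
  [[0,0,0],[-3.54,6.04,0]],
  [[0,0,0],[0,0,0]],
])

```text
clock: 12.25
position: [524.0, 54.7, 423.7]
ee_rot: [0.922, 0.252, 0.284, 0.08]
contact_force: [-1.1, -0.9, -5.4]
gripper_width: 24.3
grasp_force: 60.1
```

```bash
cat > pose.py <<'E'
import sys
from h import *
F=np.array([693,57.5,260.]); t=np.radians(35)
x=np.array([-np.cos(t),0,-np.sin(t)]); y=np.array([0,-1.,0]); z=np.cross(x,y)
i=int(sys.argv[1]) # pane
s=arm.read_state(); Rt=R.from_quat(s["ee_rot"]).as_matrix(); p=s["position"]
A=np.radians(30.4); 
# cloche frame: z=-tool z ; x (pane0 normal) = tool x rotated by -30.4 about cloche z
Rc=R.from_rotvec(-A*-Rt[:,2]).as_matrix()@np.c_[Rt[:,0],-Rt[:,1],-Rt[:,2]]
nrm=R.from_rotvec(np.radians(120*i)*Rc[:,2]).as_matrix()@Rc[:,0]
pc=p+Rt[:,2]*55.3+nrm*27; S=np.c_[x,y,z]
print("clock",s["clock"],"TCP",p.round(1),"pane in sensor",(S.T@(pc-F)).round(1),"cloche",(S.T@(p+97.8*Rt[:,2]-F)).round(1))
# desired normal -x, up z: rotation to fix, in tool frame
n2=nrm; Cur=np.c_[nrm,np.cross(Rc[:,2],nrm),Rc[:,2]]; Des=np.c_[-x,np.cross(z,-x),z]
rv=R.from_matrix(Des@Cur.T).as_rotvec(); print("turn needed, tool deg",np.degrees(Rt.T@rv).round(1))
for back in (0,60):
    tgt=F+x*(79+back)+z*55.3; print("shift cm tool, back",back,(Rt.T@(tgt-p)/10).round(2))
print("x_s in tool",(Rt.T@x).round(3),"q",s["joints"].round(2))
E
python3 pose.py 0
```

```text
clock 12.25 TCP [524.   54.7 423.7] pane in sensor [ 18.2   2.9 175.4] cloche [ 45.7   3.2 133.3]
turn needed, tool deg [-0.2  0.7  0.3]
shift cm tool, back 0 [-2.6  -1.95 17.61]
shift cm tool, back 60 [-7.76 -5.02 17.69]
x_s in tool [-0.86  -0.51   0.012] q [ 0.57 -0.17 -0.44  0.43 -0.83  1.32]
```

Request:
drive_tool([
  [[-2.6,-1.67,0],[0,0.7,0]],
  [[-2.6,-1.67,0],[0,0,0.3]],
  [[-2.56,-1.67,0],[0,0,0]],
  [[0,0,4],[0,0,0]],
  [[0,0,4],[0,0,0]],
  [[0,0,4],[0,0,0]],
  [[0,0,4],[0,0,0]],
  [[0,0,1.7],[0,0,0]],
  [[0,0,0],[0,0,0]],
  [[0,0,0],[0,0,0]],
])

```text
clock: 13.25
position: [556.1, 60.5, 248.7]
ee_rot: [0.918, 0.246, 0.3, 0.081]
contact_force: [-0.1, 0.8, -3.6]
gripper_width: 24.2
grasp_force: 60.3
```

```bash
python3 pose.py 0
```

```text
clock 13.25 TCP [556.1  60.5 248.7] pane in sensor [90.4 -2.8 14.5] cloche [116.5  -2.9 -28.5]
turn needed, tool deg [ 0.7 -1.1 -0.4]
shift cm tool, back 0 [3.26 2.23 1.48]
shift cm tool, back 60 [-1.94 -0.78  1.35]
x_s in tool [-0.865 -0.5   -0.022] q [ 0.29  0.   -0.9   1.25 -0.18  0.61]
```

Request:
drive_tool([
  [[0.6,0.4,0],[0,0,0]],
  [[0.6,0.4,0],[0,0,0]],
  [[0.6,0.4,0],[0,0,0]],
  [[0.6,0.4,0],[0,0,0]],
  [[0,0,0],[0,0,0]],
  [[0,0,0],[0,0,0]],
])

```text
clock: 13.85
position: [577.6, 61.5, 265.9]
ee_rot: [0.917, 0.248, 0.301, 0.079]
contact_force: [0.0, 0.2, -3.8]
gripper_width: 24.1
grasp_force: 60.3
```

```bash
python3 pose.py 0
```

```text
clock 13.85 TCP [577.6  61.5 265.9] pane in sensor [62.9 -4.1 16.3] cloche [ 89.   -4.4 -26.8]
turn needed, tool deg [ 0.5 -1.2 -0.2]
shift cm tool, back 0 [0.81 0.94 1.59]
shift cm tool, back 60 [-4.37 -2.08  1.46]
x_s in tool [-0.864 -0.503 -0.022] q [ 0.37  0.02 -0.8   0.98 -0.26  0.83]
```

Request:
drive_tool([
  [[0.5,0.5,0.4],[0,-0.6,0]],
  [[0.4,0.5,0.4],[0,-0.6,0]],
  [[0,0,0.4],[0,0,0]],
  [[0,0,0],[0,0,0]],
  [[0,0,0],[0,0,0]],
])

```text
clock: 14.35
position: [594.0, 56.0, 261.2]
ee_rot: [0.921, 0.247, 0.289, 0.083]
contact_force: [-0.5, -0.1, -2.9]
gripper_width: 23.9
grasp_force: 60.4
```

```bash
python3 pose.py 0
```

```text
clock 14.35 TCP [594.   56.  261.2] pane in sensor [53.4  2.1  2.5] cloche [ 80.4   2.4 -40. ]
turn needed, tool deg [ 0.4  0.2 -0.2]
shift cm tool, back 0 [ 0.2  -0.06  0.25]
shift cm tool, back 60 [-4.99 -3.08  0.25]
x_s in tool [-0.864 -0.504 -0.   ] q [ 0.38  0.06 -0.75  0.87 -0.29  0.93]
```

Request:
drive_tool([
  [[0,0,0],[0,0,0]],
  [[0,0,0],[0,0,0]],
  [[0,0,0],[0,0,0]],
  [[0,0,0],[0,0,0]],
  [[0,0,0],[0,0,0]],
  [[0,0,0],[0,0,0]],
  [[0,0,0],[0,0,0]],
  [[0,0,0],[0,0,0]],
  [[0,0,0],[0,0,0]],
  [[0,0,0],[0,0,0]],
])

```text
clock: 15.35
position: [594.7, 56.5, 261.9]
ee_rot: [0.921, 0.247, 0.29, 0.082]
contact_force: [-0.7, -0.1, -2.9]
gripper_width: 24.0
grasp_force: 60.4
```

Request:
drive_tool([
  [[0,0,0],[0,0,6]],
  [[0,0,0],[0,0,6]],
  [[0,0,0],[0,0,6]],
  [[0,0,0],[0,0,6]],
  [[0,0,0],[0,0,6]],
  [[0,0,0],[0,0,6]],
  [[0,0,0],[0,0,6]],
  [[0,0,0],[0,0,6]],
  [[0,0,0],[0,0,6]],
  [[0,0,0],[0,0,6]],
])

```text
clock: 16.35
position: [594.7, 56.5, 261.9]
ee_rot: [0.921, -0.248, 0.292, -0.074]
contact_force: [0.3, -1.0, -2.9]
gripper_width: 24.4
grasp_force: 60.3
```

```bash
python3 pose.py 1
```

```text
clock 16.35 TCP [594.7  56.5 261.9] pane in sensor [ 65.6 -21.8   2.5] cloche [ 79.2   1.8 -39.9]
turn needed, tool deg [ 0.2 -0.5 59.6]
shift cm tool, back 0 [-0.02 -0.11  0.26]
shift cm tool, back 60 [-5.21  2.89  0.25]
x_s in tool [-0.866  0.5   -0.002] q [ 0.38  0.06 -0.74  0.87 -0.29 -0.12]
```

Request:
drive_tool([
  [[0,0,0],[0,0,6]],
  [[0,0,0],[0,0,6]],
  [[0,0,0],[0,0,6]],
  [[0,0,0],[0,0,6]],
  [[0,0,0],[0,0,6]],
  [[0,0,0],[0,0,6]],
  [[0,0,0],[0,0,6]],
  [[0,0,0],[0,0,6]],
  [[0,0,0],[0,0,6]],
  [[0,0,0],[0,0,5.6]],
  [[0,0,0],[0,0,0]],
  [[0,0,0],[0,0,0]],
])

```text
clock: 17.55
position: [594.7, 56.5, 261.9]
ee_rot: [0.678, -0.671, 0.217, -0.209]
contact_force: [0.1, -0.4, -4.0]
gripper_width: 24.0
grasp_force: 60.3
```

Request:
drive_tool([
  [[0,0,0],[0,0,0]],
  [[0,0,0],[0,0,0]],
  [[0,0,0],[0,0,0]],
  [[0,0,0],[0,0,0]],
  [[0,0,0],[0,0,0]],
  [[0,0,0],[0,0,0]],
  [[0,0,0],[0,0,0]],
  [[0,0,0],[0,0,0]],
  [[0,0,0],[0,0,0]],
])

```text
clock: 18.45
position: [594.7, 56.5, 261.9]
ee_rot: [0.677, -0.671, 0.217, -0.209]
contact_force: [-0.2, -0.4, -2.4]
gripper_width: 24.1
grasp_force: 60.3
```

```bash
python3 pose.py 1
```

```text
clock 18.45 TCP [594.7  56.5 261.9] pane in sensor [52.3  1.4  2.7] cloche [ 79.2   1.8 -39.8]
turn needed, tool deg [-0.1 -0.5  0.2]
shift cm tool, back 0 [-0.11 -0.04  0.26]
shift cm tool, back 60 [-0.17  5.96  0.25]
x_s in tool [-0.011  1.    -0.002] q [ 0.38  0.06 -0.74  0.87 -0.29 -1.16]
```

Joint 6 would pass its limit if I turned 120° further clockwise, so I'll reach pane 2 by turning 240° anticlockwise. That ends at q6 ≈ 3.03.

Request:
drive_tool([
  [[0,0,0],[0,0,-4]],
  [[0,0,0],[0,0,-8]],
  [[0,0,0],[0,0,-8]],
  [[0,0,0],[0,0,-8]],
  [[0,0,0],[0,0,-8]],
  [[0,0,0],[0,0,-8]],
  [[0,0,0],[0,0,-8]],
  [[0,0,0],[0,0,-8]],
  [[0,0,0],[0,0,-8]],
  [[0,0,0],[0,0,-8]],
  [[0,0,0],[0,0,-8]],
  [[0,0,0],[0,0,-8]],
])

```text
clock: 19.65
position: [594.8, 56.5, 261.9]
ee_rot: [0.953, 0.023, 0.301, 0.012]
contact_force: [-0.8, -0.2, -3.8]
gripper_width: 24.3
grasp_force: 60.3
```

Request:
drive_tool([
  [[0,0,0],[0,0,-8]],
  [[0,0,0],[0,0,-8]],
  [[0,0,0],[0,0,-8]],
  [[0,0,0],[0,0,-8]],
  [[0,0,0],[0,0,-8]],
  [[0,0,0],[0,0,-8]],
  [[0,0,0],[0,0,-8]],
  [[0,0,0],[0,0,-8]],
  [[0,0,0],[0,0,-8]],
  [[0,0,0],[0,0,-8]],
  [[0,0,0],[0,0,-8]],
  [[0,0,0],[0,0,-8]],
])

```text
clock: 20.85
position: [594.7, 56.5, 261.9]
ee_rot: [0.62, 0.724, 0.193, 0.232]
contact_force: [-0.4, -0.5, -4.0]
gripper_width: 23.9
grasp_force: 60.3
```

```bash
python3 pose.py 2
```

```text
clock 20.85 TCP [594.7  56.5 261.9] pane in sensor [62.5 22.6  2.8] cloche [ 79.3   1.8 -39.9]
turn needed, tool deg [ -0.2   0.4 -51.4]
shift cm tool, back 0 [0.1  0.05 0.26]
shift cm tool, back 60 [ 1.03 -5.87  0.25]
x_s in tool [ 0.156 -0.988 -0.001] q [ 0.38  0.06 -0.74  0.87 -0.29  2.13]
```

Request:
drive_tool([
  [[0,0,0],[0,0,-8]],
  [[0,0,0],[0,0,-8]],
  [[0,0,0],[0,0,-8]],
  [[0,0,0],[0,0,-8]],
  [[0,0,0],[0,0,-8]],
  [[0,0,0],[0,0,-6]],
  [[0,0,0],[0,0,-2.5]],
  [[0,0,0],[0,0,0]],
  [[0,0,0],[0,0,0]],
  [[0,0,0],[0,0,0]],
  [[0,0,0],[0,0,0]],
])

```text
clock: 21.95
position: [594.7, 56.5, 261.9]
ee_rot: [0.271, 0.914, 0.082, 0.29]
contact_force: [0.8, -1.5, -2.7]
gripper_width: 24.4
grasp_force: 60.3
```

Request:
drive_tool([
  [[0,0,0],[0,0,0]],
  [[0,0,0],[0,0,0]],
  [[0,0,0],[0,0,0]],
  [[0,0,0],[0,0,0]],
  [[0,0,0],[0,0,0]],
  [[0,0,0],[0,0,0]],
  [[0,0,0],[0,0,0]],
  [[0,0,0],[0,0,0]],
])

```text
clock: 22.75
position: [594.7, 56.5, 261.9]
ee_rot: [0.271, 0.914, 0.082, 0.29]
contact_force: [0.6, -0.4, -3.4]
gripper_width: 23.7
grasp_force: 60.3
```

```bash
python3 pose.py 2; python3 - <<'E'
from h import *
d=shot("top","t4.png")
E
```

```text
clock 22.75 TCP [594.7  56.5 261.9] pane in sensor [52.3  3.   2.7] cloche [ 79.2   1.8 -39.8]
turn needed, tool deg [-0.4  0.3 -3.3]
shift cm tool, back 0 [0.02 0.11 0.26]
shift cm tool, back 60 [ 5.06 -3.15  0.25]
x_s in tool [ 0.84  -0.543 -0.002] q [ 0.38  0.06 -0.74  0.87 -0.29  2.97]
```

Request:
drive_tool([
  [[0,0,-2],[0,0,0]],
  [[0,0,-4],[0,0,0]],
  [[0,0,-4],[0,0,0]],
  [[0,0,-4],[0,0,0]],
  [[0,0,-4],[0,0,0]],
  [[0,0,0],[0,0,8]],
  [[0,0,0],[0,0,8]],
  [[0,0,0],[0,0,8]],
  [[0,0,0],[0,0,8]],
  [[0,0,0],[0,0,8]],
  [[0,0,0],[0,0,8]],
  [[0,0,0],[0,0,8]],
])

```text
clock: 24.0
position: [483.3, 71.5, 397.5]
ee_rot: [0.674, 0.67, 0.212, 0.229]
contact_force: [-0.1, -1.1, -3.2]
gripper_width: 23.7
grasp_force: 60.4
```

```bash
cat > up.py <<'E'
from h import *
s=arm.read_state(); Rt=R.from_quat(s["ee_rot"]).as_matrix(); z=Rt[:,2]
ax=np.cross(z,[0,0,-1]); rv=ax/np.linalg.norm(ax)*np.arccos(np.clip(-z[2],-1,1))
print("untilt tool deg",np.degrees(Rt.T@rv).round(2),"R",Rt.round(4).tolist())
R2=R.from_rotvec(rv).as_matrix()@Rt
tgt=np.array([460.4,107.7,s["position"][2]]); print(s["clock"],s["position"].round(1),"after untilt shift cm",(R2.T@(tgt-s["position"])/10).round(2),s["joints"].round(2))
E
python3 up.py
```

```text
untilt tool deg [36.35  1.35  0.  ] R [[0.0137, 0.8054, 0.5926], [0.9997, 0.002, -0.0258], [-0.0219, 0.5927, -0.8051]]
24.0 [483.3  71.5 397.5] after untilt shift cm [ 3.61 -2.31  0.  ] [ 0.68 -0.25 -0.62  0.59 -0.79  2.11]
```

Request:
drive_tool([
  [[0,0,0],[7.2,0.27,0]],
  [[0,0,0],[7.2,0.27,0]],
  [[0,0,0],[7.2,0.27,0]],
  [[0,0,0],[7.2,0.27,0]],
  [[0,0,0],[7.2,0.27,0]],
  [[1.8,-1.15,0],[0,0,0]],
  [[1.8,-1.15,0],[0,0,0]],
  [[0,0,0],[0,0,0]],
  [[0,0,0],[0,0,0]],
])

```text
clock: 24.9
position: [460.8, 108.0, 397.7]
ee_rot: [0.707, 0.707, 0.001, 0.004]
contact_force: [-0.7, 0.2, -2.2]
gripper_width: 24.0
grasp_force: 60.7
```

```bash
python3 up.py
```

```text
untilt tool deg [ 0.44  0.2  -0.  ] R [[0.0003, 1.0, 0.0076], [1.0, -0.0003, -0.0034], [-0.0034, 0.0076, -1.0]]
24.9 [460.8 108.  397.7] after untilt shift cm [-0.03 -0.04 -0.  ] [ 0.58  0.04 -0.03  0.01 -1.49  2.56]
```

Request:
drive_tool([
  [[0,0,3],[0.4,0.2,0]],
  [[0,0,4],[0,0,0]],
  [[0,0,4],[0,0,0]],
  [[0,0,4],[0,0,0]],
  [[0,0,4],[0,0,0]],
  [[0,0,3],[0,0,0]],
  [[0,0,2],[0,0,0]],
  [[0,0,1.5],[0,0,0]],
  [[0,0,1],[0,0,0]],
  [[0,0,0],[0,0,0]],
  [[0,0,0],[0,0,0]],
])

```text
clock: 26.0
position: [461.6, 107.5, 133.1]
ee_rot: [0.707, 0.707, 0.0, 0.0]
contact_force: [-0.3, -0.7, -3.8]
gripper_width: 24.3
grasp_force: 60.6
```

```bash
python3 up.py; python3 - <<'E'
from h import *
d=shot("top","t5.png"); w=shot("wrist","w5.png")
hsv=cv2.cvtColor(w["img"],cv2.COLOR_RGB2HSV)
print(proj(w,[[460.4+80*np.cos(a),107.7+80*np.sin(a),14] for a in np.arange(0,6.28,np.pi/4)]).round(0).tolist())
E
```

```text
untilt tool deg [ 0.06  0.01 -0.  ] R [[0.0011, 1.0, 0.0011], [1.0, -0.0011, -0.0002], [-0.0002, 0.0011, -1.0]]
26.0 [461.6 107.5 133.1] after untilt shift cm [ 0.02 -0.12 -0.  ] [ 0.57  0.23 -0.49  0.   -0.85  2.57]
[[422.0, 231.0], [395.0, 153.0], [314.0, 118.0], [233.0, 153.0], [206.0, 231.0], [242.0, 301.0], [314.0, 328.0], [387.0, 301.0]]
```

View pics/w5.png

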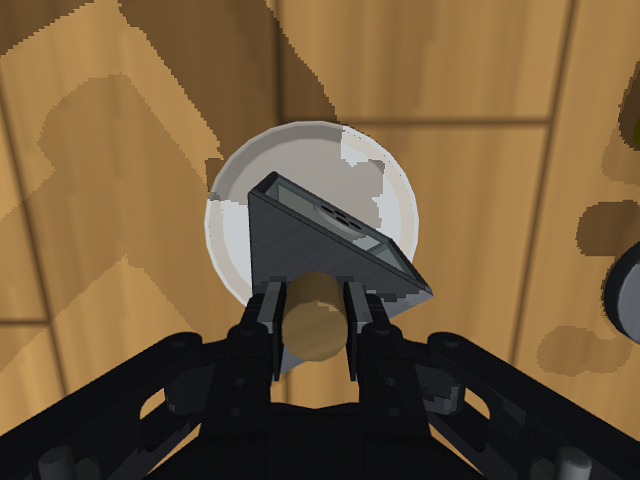

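The saucer rim runs from (205,220) to (418,230), with its top at row 121. That matches the prediction to about 2 mm, and the cloche has not slipped in the grip. I'll lower it slowly.

Request:
drive_tool([
  [[0,0,0.8],[0,0,0]],
  [[0,0,0.6],[0,0,0]],
  [[0,0,0.3],[0,0,0]],
  [[0,0,0.2],[0,0,0]],
  [[0,0,0.2],[0,0,0]],
  [[0,0,0.2],[0,0,0]],
  [[0,0,0.2],[0,0,0]],
  [[0,0,0.2],[0,0,0]],
  [[0,0,0.1],[0,0,0]],
  [[0,0,0],[0,0,0]],
  [[0,0,0],[0,0,0]],
])

```text
clock: 27.2
position: [460.9, 107.4, 104.5]
ee_rot: [0.708, 0.707, -0.0, 0.0]
contact_force: [0.5, -0.3, -3.3]
gripper_width: 23.9
grasp_force: 60.8
```

Request:
drive_tool([
  [[0,0,0.1],[0,0,0]],
  [[0,0,0.1],[0,0,0]],
  [[0,0,0],[0,0,0]],
  [[0,0,0],[0,0,0]],
])

```text
clock: 27.6
position: [460.9, 107.5, 102.9]
ee_rot: [0.707, 0.707, -0.0, 0.0]
contact_force: [-2.5, -0.7, 3.1]
gripper_width: 24.1
grasp_force: 61.5
```

Request:
drive_tool([
  [[0,0,0],[0,0,0]],
  [[0,0,0],[0,0,0]],
  [[0,0,0],[0,0,0]],
  [[0,0,0],[0,0,0]],
  [[0,0,-1],[0,0,0]],
  [[0,0,-2],[0,0,0]],
  [[0,0,-3],[0,0,0]],
  [[0,0,-4],[0,0,0]],
  [[0,0,-4],[0,0,0]],
  [[0,0,-4],[0,0,0]],
  [[0,0,0],[0,0,0]],
  [[0,0,0],[0,0,0]],
], claw=5)

```text
clock: 28.8
position: [460.9, 107.7, 283.9]
ee_rot: [0.708, 0.707, 0.001, 0.0]
contact_force: [0.6, -0.3, -0.5]
gripper_width: 49.9
grasp_force: 0.0
```

```bash
python3 - <<'E'
from h import *
w=shot("wrist","w6.png"); hsv=cv2.cvtColor(w["img"],cv2.COLOR_RGB2HSV); g=hsv[...,2]
print(arm.read_state()["clock"])
p=proj(w,[[461,107.5,126]])[0]; x,y=p.astype(int); print(p)
m=((hsv[...,0]>15)&(hsv[...,0]<35)&(hsv[...,1]>60)).astype(np.uint8);k=np.zeros_like(m);k[y-25:y+25,x-25:x+25]=m[y-25:y+25,x-25:x+25]
c=max(cv2.findContours(k,0,1)[0],key=cv2.contourArea);e=cv2.minEnclosingCircle(c);print("knob",e,onz(w,[e[0]],126))
m=((hsv[...,1]<50)&(g>110)).astype(np.uint8);k=np.zeros_like(m);k[60:330,180:460]=m[60:330,180:460]
c=max(cv2.findContours(k,0,1)[0],key=cv2.contourArea);e=cv2.fitEllipse(cv2.convexHull(c));print("saucer",e,onz(w,[e[0]],13))
E
```

```text
28.85
[315.72162328 220.16583308]
knob ((313.06744384765625, 218.18836975097656), 17.296770095825195) [[458.76256837 109.20753824 126.        ]]
saucer ((312.7470703125, 195.38134765625), (138.2035675048828, 139.26271057128906), 88.68145751953125) [[458.25986172 110.83902997  13.        ]]
```

The cloche is standing upright within about 2 mm of the saucer's centre, it has been let go, and the arm is clear, so I'm handing in.

```bash
python3 -c "
from bench import arm
print(arm.job_done())"
```

```text
the job is handed in; nothing more can be done
None
```

I handed the job in at about 29 s: the peak knob is at zero, each pane was held in front of the sensor in order, and the cloche stands released about 2 mm from the saucer's centre; no verdict came back.

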